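# Jack up the front of a polishing bed and hold it

## Task

Stand the little jack on the bench with its round saddle centred under the marked lift point of the hinged polishing bed (the round lug with a round button on top and a round pad below, not the plain square lug) and let go of it. Then pump the handle: push it all the way down once, so that the front of the bed rises, let it come all the way up again so that the bed sits back on its feet, then push it all the way down a second time and finish while still holding it down with the bed raised on the jack. Lift the bed with the jack alone, and leave the other things where they stand.

Things in the scene. Friction and masses are not known exactly. Their poses are not given: they have to be found in the camera images.
- jack: Small one-stroke bench jack, loose, about 0.77 kg in all. Origin: centre of the underside of its dark base plate, 172 (x) x 64 (y) x 10 mm. Its +x end carries an upright grey cylinder with the saddle (60 mm ahead of the origin), its middle a grey pump block, its -x end the handle, which points to -x and up. z is up.
- jack_block (a point): Centre of the jack's grey pump block, the place to grasp the jack: 46 (x) x 38 (y) x 44 mm, 10 to 54 mm above the underside; lies 4 mm ahead of the jack's origin and 32 mm above the underside. Axes as the jack's. Grasp across its y.
- saddle (a point): Centre of the top face of the steel saddle disc, 30 mm across; 50 mm above the underside of the jack when the handle is up, and 33 mm higher when the handle is fully down. 60 mm ahead of the jack's origin.
- handle_grip (a point): Middle of the round rubber grip of the jack's handle: 18 mm thick, 40 mm long along the handle. It lies 98 mm from the handle's pivot; the pivot lies 30 mm behind the jack's origin (-x of the jack) and 45 mm above its underside, its axis along the jack's y. With the handle up the grip is 100 mm above the underside, with the handle fully down 45 mm.
- jack_handle (a joint): Angle of the jack's handle: 0 fully up (34 degrees above level), 0.60 fully down (level, at a stop). The saddle rises 55 mm per rad. A spring and the load push it up again when let go: at the grip about 1 N at first, and some 6 to 12 N once the saddle bears the bed (from about 0.29 on).
- bed_base: Fixed dark foot frame of the polishing bed, with the hinge at its far side. Origin on the bench below the middle of the front edge of the aluminium plate (122 deep in x, 210 wide in y, its underside 72 and its top 90 mm above the bench); +x points from the front edge to the hinge, whose axis lies 134 mm behind the front edge, 72 mm above the bench. Two round legs stand 16 mm behind the front edge, 88 mm to either side. A loose black ring plate lies on it.
- lift_point (a point): The marked lift point: centre of the underside of the black round pad, 28 mm across, below the round lug at the front edge. 66 mm above the bench while the bed is down, 18 mm in front of the front edge and 40 mm to the bed's +y. The lug is 36 mm wide, its top at 86 mm, the dark round button on it up to 97 mm. A plain square lug without pad projects as far 80 mm to its -y.
- bed (a joint): Angle of the polishing bed about its hinge: 0 down on its feet, about 0.10 with the front raised by the fully worked jack.
- bed_plate: Bystander: black ring plate, 148 mm across, 9 mm thick (24 with its knob), lying loose on the polishing bed and riding with it; origin centre of underside.
- knob_weight: Bystander: knob weight, 36 mm wide, 46 high; origin centre of underside.
- small_weight: Bystander: smaller knob weight, 28 mm wide, 40 high; origin centre of underside.
- loupe: Bystander: black standing loupe, 40 mm wide and high; origin centre of underside.
- key_block: Bystander: aluminium block with hex keys, 36 x 60 x 82 mm; origin centre of underside.
- tweezers: Bystander: steel tweezers lying along y, 14 x 127 x 10 mm; origin centre of underside.
- tape: Bystander: roll of tape, 92 mm wide, 48 high; origin centre of underside.

How it is judged:
By the outcome, as a careful person would: the job done as asked, in the order asked, and still so for the second after the job is handed in, while the arm keeps its last pose, push and grip.
It also fails if it takes over 58 s, if anything falls off the work surface, if the arm or the gripper's body presses on something with over 40 N, if the wrist force passes 120 N, or if a joint passes its speed limit or range.

## Robot

A 7-joint arm with a two-finger parallel gripper is mounted at the origin on a cart in front of the work surface, level with it; the furniture and walls round the work are solid. World frame = base frame: x ahead of the robot, y to its left, z up, the work surface at z = 0. Lengths are in m, angles in degrees, forces in N, time in s.
With the tool pointing down it reaches from about 0.425 to 0.925 m from the base axis. Payload 6.8 kg.
Tool frame: the origin (TCP) lies midway between the tips of the shut fingers; the grasp point (between the pads) lies grip_point_offset behind it (grip_point_offset is the distance from the TCP to the grasp point, in m); z points along the fingers, y is the line along which they close (so a half turn about z gives the same grasp; the last joint's range is limited). The gripper opens to 85 mm and grips with 20 to 120 N. Pads are 22 mm wide; open, the fingers measure 114 mm over their backs; the gripper's body (76 mm by 85 mm) begins 54 mm behind the grasp point. The pads swing forward as they close: fully open they stand 13 mm farther back than shut.
Start: joints at [-82.512, 27.33, 1.283, 89.118, -0.659, 63.558, -4.761], TCP at [0.16, 0.656, 0.231] pointing down, gripper open.
Joint ranges: [-169.35, 169.35], [-19.33, 120.38], [-80.79, 83.38], [13.8, 139.57], [-78.32, 258.32], [9.67, 109.79], [-169.56, 169.56]. Speed limits (degrees/s): [136.94, 136.94, 180, 180, 180, 180, 180].

## Interface

Orientations are given as a 3x3 rotation matrix whose columns are the frame's x, y, z axes.
In Python, from rig import get_state, read_camera, sign_off, grip_point_offset gives the robot as it stands.
- The arm moves only by the shell command python3 -m handwheel 'ROWS'. ROWS is JSON, a list of rows, each a list of 7 numbers: the shift along the world's x, y, z in mm, then the turn, a rotation vector about the world's x, y, z in rad, then the opening in per cent of the stroke, from 0 (shut) to 100 (fully open). A call has exactly 5 rows; each row is the pose to reach, as a shift and turn from the pose commanded when the call began; what a row does not reach only later rows make up. A row lasts 1/12 s, in which the tool goes at most 41.7 mm and 7.16 degrees, less where a joint would pass 70% of its speed; a pose out of reach is approached as far as the arm can. A call with a gripper value outside its range is refused whole. The fingers move at their own pace and stop on an object; the grip force is fixed at half the most. Time passes only in rows, so rows that repeat a pose let the fingers close, or fill a call up. It gives the time, the measured TCP pose, the force, the opening and the grip force at its end, in the units of the state.
- get_state(): the state, without advancing time (a new reading comes with each control period).
- read_camera(name): name is "scene" or "top"; returns a dict with "color" (400x640x3 uint8, blue, green, red), "z_map" (400x640 float32, m along the optical axis (not along the pixel's ray), 0 where there is no reading), "camera_matrix" (3x3 intrinsics, pixels), "eye" and "attitude" of the camera in the world. Camera axes: x right, y down, z forward; pixel columns grow to the right and rows downward; lengths in m; the calibration is good to about 2 mm. A picture is of the moment at which its call begins.
- sign_off(): hands the job in; it is judged then, once.
The state is a dict: "time": time; "qpos": joint angles; "joint_vel": joint speeds; "effort": joint torques, N m; "tool_pos": TCP position; "tool_rot": TCP orientation; "force": force on the tool from outside, world axes, zero at the start; "wrist_torque": the same for the moment, N m; "gripper_width": finger opening in m; "gripper_force": force on a finger pad.
Only numpy, scipy, OpenCV 4.12 (cv2) and the standard library are available. Lean on these libraries where they do the work, as an engineer would, in place of code of your own. Each camera call takes 0.05 s, during which the arm holds its last target. There are 200 camera calls.

## Working session

There is one attempt and no reset: what is moved stays moved. The work goes in short steps, Python scripts to look and compute and a shell command to move; the robot and the scene stay as the last step left them, time stands still between calls to the robot, and variables do not carry over. Pictures are saved under pics/ and viewed, at most 10 in all, crops included, and the job is handed in when it is done.

```bash
mkdir -p pics; cat > h.py <<'E'
import numpy as np,cv2
from rig import *
def snap(n,save=None):
    c=read_camera(n)
    if save: cv2.imwrite('pics/'+save,c['color'])
    np.savez('/tmp/'+n+'.npz',**{k:np.array(v) for k,v in c.items()})
    return c
def cloud(c):
    z=c['z_map'];K=np.array(c['camera_matrix']);v,u=np.mgrid[:z.shape[0],:z.shape[1]]
    P=np.stack([(u-K[0,2])/K[0,0]*z,(v-K[1,2])/K[1,1]*z,z],-1)
    W=P@np.array(c['attitude']).T+np.array(c['eye']);W[z==0]=np.nan
    return W
E
python3 - <<'E'
from h import *
for n in('scene','top'):
    c=snap(n,n+'0.png');print(n,c['eye'],np.round(c['attitude'],3).tolist(),c['camera_matrix'])
s=get_state();print(s['time'],s['tool_pos'],np.round(s['tool_rot'],3),s['gripper_width'],grip_point_offset)
E
```

```text
scene [-0.09299068 -0.63258073  0.70462701] [[0.641, -0.438, 0.63], [-0.768, -0.376, 0.519], [0.009, -0.817, -0.577]] [[461.11227604   0.         323.11597114]
 [  0.         461.11227604 200.60355203]
 [  0.           0.           1.        ]]
top [ 0.36358247 -0.0773862   1.27352857] [[0.003, -0.986, 0.165], [-1.0, -0.003, -0.001], [0.002, -0.165, -0.986]] [[518.7849352    0.         325.10598813]
 [  0.         518.7849352  202.05728794]
 [  0.           0.           1.        ]]
0.1 [0.15955594 0.65531072 0.23038637] [[-0.972  0.237 -0.   ]
 [ 0.237  0.972 -0.002]
 [-0.    -0.002 -1.   ]] 0.08543537453512065 0.0187
```

View pics/top0.png

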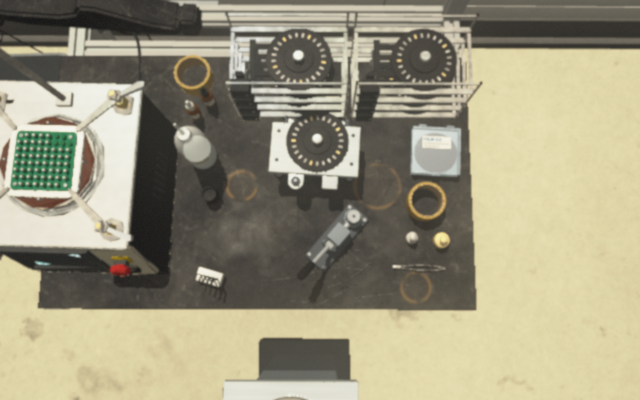

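View pics/scene0.png

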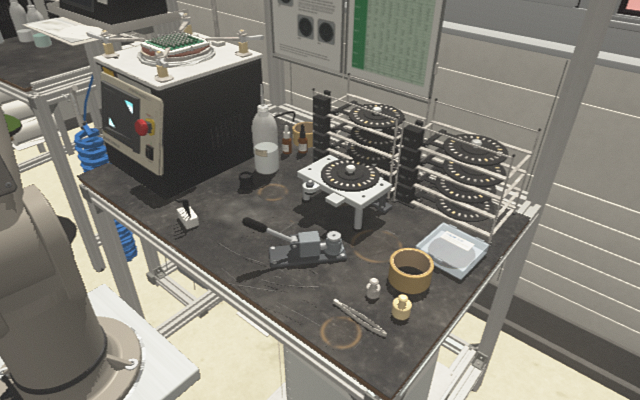

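Top view: jack at about (340,237), with saddle (353,214) and handle end (313,298). The round lug with its button is at (295,182), the square lug at (330,183). The bed faces the robot. Now measuring.

```bash
python3 - <<'E'
from h import *
c=dict(np.load('/tmp/top.npz'));W=cloud(c)
# rectified orthographic height/colour views
m=np.isfinite(W[...,0])
X,Y,Z=[W[...,i] for i in range(3)]
def pr(n,s):
    print(n,s.sum(),np.round(W[s].mean(0),4),np.round(W[s].min(0),3),np.round(W[s].max(0),3))
v,u=np.mgrid[:400,:640]
def box(a,b,cc,d):return m&(u>=a)&(u<b)&(v>=cc)&(v<d)
plate=box(265,365,118,180)&(Z>.083)&(Z<.096)
pr('plate',plate)
pts=W[plate][:,:2].astype(np.float32);r=cv2.minAreaRect(pts);print(r,np.round(cv2.boxPoints(r),4).tolist())
but=box(285,306,172,192)&(Z>.091)&(Z<.105);pr('button',but)
lug=box(285,306,179,195)&(Z>.076)&(Z<.1);pr('lug',lug)
sq=box(320,342,179,195)&(Z>.076)&(Z<.1);pr('sq',sq)
j=box(295,375,195,310)
for lo,hi in((.006,.016),(.04,.047),(.047,.051),(.051,.058),(.058,.12)):pr((lo,hi),j&(Z>lo)&(Z<hi))
blk=j&(Z>.045)&(Z<.06)
im=cv2.resize(c['color'][110:310,260:380],None,fx=4.5,fy=3*1.0,interpolation=3) if 0 else cv2.resize(c['color'][165:310,270:390],None,fx=4,fy=4,interpolation=cv2.INTER_CUBIC)
hz=np.nan_to_num(Z[165:310,270:390]);h=cv2.applyColorMap(np.uint8(np.clip(hz/.11,0,1)*255),cv2.COLORMAP_JET)
h=cv2.resize(h,None,fx=2.6,fy=4,interpolation=0)
cv2.imwrite('pics/crop.png',np.hstack([im,h]))
E
```

```text
plate 3754 [ 0.6847 -0.053   0.0911] [ 0.615 -0.162  0.083] [0.764 0.053 0.096]
((0.6893773078918457, -0.05423679202795029), (0.1484428346157074, 0.2155255824327469), 0.597748339176178) [[0.6140000224113464, 0.05270000174641609], [0.6162999868392944, -0.16279999911785126], [0.7646999955177307, -0.16120000183582306], [0.762499988079071, 0.05429999902844429]]
button 47 [ 0.6127 -0.0097  0.0935] [ 0.596 -0.03   0.091] [0.632 0.01  0.101]
lug 137 [ 0.6058 -0.0109  0.0874] [ 0.594 -0.027  0.077] [0.617 0.006 0.099]
sq 168 [ 0.6048 -0.0901  0.0849] [ 0.593 -0.107  0.077] [ 0.618 -0.072  0.092]
(0.006, 0.016) 896 [ 0.4801 -0.1041  0.0097] [ 0.323 -0.194  0.006] [ 0.583 -0.006  0.016]
(0.04, 0.047) 41 [ 0.508  -0.1297  0.0454] [ 0.451 -0.163  0.04 ] [ 0.548 -0.074  0.047]
(0.047, 0.051) 162 [ 0.5057 -0.1228  0.0493] [ 0.451 -0.162  0.047] [ 0.547 -0.074  0.051]
(0.051, 0.058) 355 [ 0.4882 -0.1093  0.0536] [ 0.451 -0.16   0.051] [ 0.546 -0.072  0.058]
(0.058, 0.12) 251 [ 0.416  -0.0478  0.0962] [ 0.382 -0.119  0.058] [ 0.505 -0.019  0.12 ]
```

View pics/crop.png

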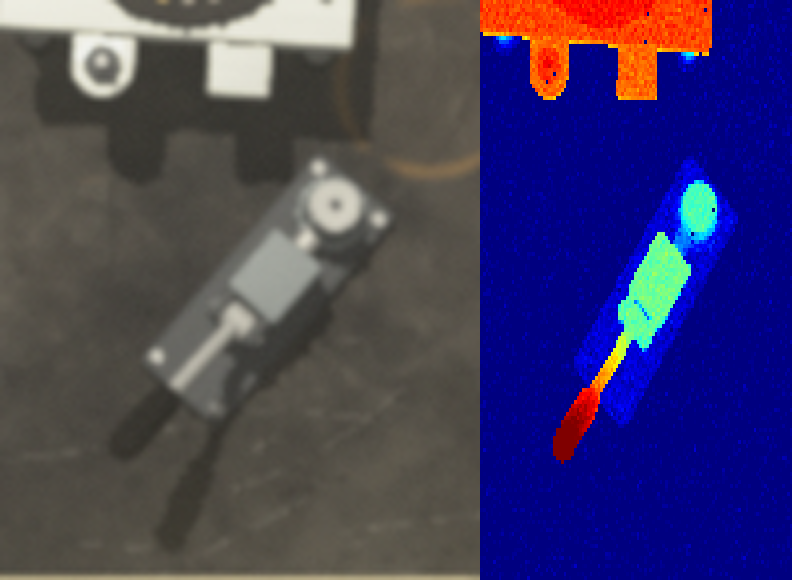

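The crop shows the saddle at (353,215.6), block centre (338.6,233.9), button centre (295,181) and square lug (330,182.5). The bed is yawed by a few degrees.

```bash
cat >> h.py <<'E'
def ray(c,u,v,z):
    K=np.array(c['camera_matrix']);d=np.array(c['attitude'])@np.array([(u-K[0,2])/K[0,0],(v-K[1,2])/K[1,1],1]);e=np.array(c['eye'])
    return e+d*(z-e[2])/d[2]
E
python3 - <<'E'
from h import *
c=dict(np.load('/tmp/top.npz'));W=cloud(c);Z=W[...,2]
q=lambda x,y,z:ray(c,270+x/4-.375,165+y/4-.375,z)
S=q(334,204,.05);B=q(276,277,.054);N=q(101,62,.097)
print('saddle',S,'block',B,'button',N,np.linalg.norm((S-B)[:2]),np.degrees(np.arctan2(*(S-B)[1::-1])))
# base rect
v,u=np.mgrid[:400,:640]
s=(u>295)&(u<375)&(v>195)&(v<275)&(Z>.0065)&(Z<.06)
pts=W[s][:,:2].astype(np.float32)
# block top rect
b=(u>320)&(u<360)&(v>215)&(v<255)&(Z>.05)&(Z<.058);b=cv2.morphologyEx(b.astype(np.uint8),cv2.MORPH_OPEN,np.ones((7,7)))>0
print('blk',W[b].mean(0),cv2.minAreaRect(W[b][:,:2].astype(np.float32)))
print('base',cv2.minAreaRect(pts))
h=(u>295)&(u<345)&(v>230)&(v<310)&(Z>.065)&(Z<.13);p=W[h];print('handle dir',cv2.fitLine(p[:,:2].astype(np.float32),2,0,.01,.01).ravel())
# front edge: for columns, lowest row of plate
fe=[]
for uu in list(range(272,286))+list(range(307,320))+list(range(344,356)):
    r=[vv for vv in range(140,200) if .083<Z[vv,uu]<.097]
    if r: fe.append(ray(c,uu,max(r)+.5,.09)[:2])
l=cv2.fitLine(np.array(fe,np.float32),2,0,.01,.01).ravel();print('edge',l,np.degrees(np.arctan2(l[1],l[0])))
E
```

```text
saddle [ 0.53534706 -0.14595577  0.05      ] block [ 0.49122291 -0.1112466   0.054     ] button [ 0.61133125 -0.00895931  0.097     ] 0.0561397010182516 -38.189480596995686
blk [nan nan nan] ((0.0, 0.0), (0.0, 0.0), 0.0)
base ((0.4852277338504791, -0.11692529171705246), (0.07967709749937057, 0.1775088608264923), 49.64656066894531)
handle dir [ 0.76694715 -0.6417103   0.41147414 -0.04389547]
edge [ 0.05842654  0.99829173  0.6254723  -0.04796085] 86.65049<stdin>:12: RuntimeWarning: Mean of empty slice.
  ret = um.true_divide(
```

```bash
python3 - <<'E'
from h import *
c=dict(np.load('/tmp/top.npz'));W=cloud(c).reshape(-1,3);W=W[np.isfinite(W[:,0])]
c=dict(np.load('/tmp/scene.npz'));V=cloud(c).reshape(-1,3);V=V[np.isfinite(V[:,0])&(V[:,0]>.2)]
for P in(W,V):
  for z0 in(.06,.12,.2):
    for y0 in np.arange(-.1,.5,.06):
        s=P[(P[:,1]>y0)&(P[:,1]<y0+.06)&(P[:,2]>z0)&(P[:,2]<.7)&(P[:,0]>.25)]
        if len(s)>5: print(z0,round(y0,2),len(s),np.round(np.percentile(s[:,0],2),3),np.round(s[:,2].max(),3),end=' | ')
    print()
E
```

```text
0.06 -0.1 3970 0.428 0.238 | 0.06 -0.04 4024 0.404 0.237 | 0.06 0.02 2428 0.637 0.237 | 0.06 0.08 3312 0.704 0.642 | 0.06 0.14 1889 0.384 0.662 | 0.06 0.2 2285 0.659 0.669 | 0.06 0.26 10540 0.416 0.648 | 0.06 0.32 6906 0.4 0.644 | 0.06 0.38 6612 0.409 0.53 | 0.06 0.44 5569 0.408 0.362 | 
0.12 -0.1 1848 0.791 0.238 | 0.12 -0.04 2065 0.791 0.237 | 0.12 0.02 1520 0.791 0.237 | 0.12 0.08 2923 0.704 0.642 | 0.12 0.14 1732 0.687 0.662 | 0.12 0.2 1992 0.661 0.669 | 0.12 0.26 9277 0.423 0.648 | 0.12 0.32 6883 0.401 0.644 | 0.12 0.38 6609 0.409 0.53 | 0.12 0.44 5568 0.408 0.362 | 
0.2 -0.1 112 0.79 0.238 | 0.2 -0.04 179 0.79 0.237 | 0.2 0.02 110 0.79 0.237 | 0.2 0.08 1778 0.704 0.642 | 0.2 0.14 1644 0.706 0.662 | 0.2 0.2 1324 0.691 0.669 | 0.2 0.26 7265 0.436 0.648 | 0.2 0.32 6692 0.404 0.644 | 0.2 0.38 6270 0.429 0.53 | 0.2 0.44 5217 0.43 0.362 | 
0.06 -0.1 5895 0.421 0.454 | 0.06 -0.04 5636 0.595 0.448 | 0.06 0.02 4227 0.646 0.438 | 0.06 0.08 4085 0.776 0.43 | 0.06 0.14 1725 0.386 0.422 | 0.06 0.2 2095 0.658 0.413 | 0.06 0.26 11965 0.408 0.405 | 0.06 0.32 3961 0.395 0.395 | 0.06 0.38 3231 0.4 0.432 | 0.06 0.44 2529 0.402 0.38 | 
0.12 -0.1 4102 0.794 0.454 | 0.12 -0.04 4183 0.793 0.448 | 0.12 0.02 3474 0.793 0.438 | 0.12 0.08 3463 0.776 0.43 | 0.12 0.14 1492 0.683 0.422 | 0.12 0.2 1698 0.66 0.413 | 0.12 0.26 9954 0.417 0.405 | 0.12 0.32 3721 0.394 0.395 | 0.12 0.38 3029 0.401 0.432 | 0.12 0.44 2338 0.403 0.38 | 
0.2 -0.1 2703 0.948 0.454 | 0.2 -0.04 2819 0.87 0.448 | 0.2 0.02 2529 0.948 0.438 | 0.2 0.08 2402 0.777 0.43 | 0.2 0.14 1287 1.036 0.422 | 0.2 0.2 1121 0.69 0.413 | 0.2 0.26 6842 0.432 0.405 | 0.2 0.32 3283 0.395 0.395 | 0.2 0.38 2601 0.424 0.432 | 0.2 0.44 1903 0.426 0.38 |
```

```bash
python3 -m handwheel '[[16,-38,0,0,0,0,100],[32,-76,0,0,0,0,100],[48,-114,0,0,0,0,100],[64,-152,0,0,0,0,100],[80,-190,0,0,0,0,100]]'; python3 -m handwheel '[[15,-36,0,0,0,0,100],[30,-72,0,0,0,0,100],[45,-108,0,0,0,0,100],[60,-144,0,0,0,0,100],[65,-165,0,0,0,0,100]]'
```

```text
time: 0.52
tool_pos: [0.24, 0.4636, 0.2308]
tool_rot: [[-0.972, 0.236, -0.0], [0.236, 0.972, -0.001], [0.0, -0.001, -1.0]]
force: [1.5, 0.7, 0.1]
gripper_width: 0.0853
gripper_force: 0.0
time: 0.93
tool_pos: [0.3062, 0.2964, 0.231]
tool_rot: [[-0.971, 0.241, -0.0], [0.241, 0.971, -0.001], [-0.0, -0.001, -1.0]]
force: [-0.5, -0.6, 0.3]
gripper_width: 0.085
gripper_force: 0.0
```

```bash
python3 -m handwheel '[[8,-36,0,0,0,0,100],[16,-72,0,0,0,0,100],[30,-108,0,0,0,0,100],[50,-142,0,0,0,0,100],[80,-168,0,0,0,0,100]]'; python3 -m handwheel '[[15,-36,0,0,0,-0.09,100],[30,-72,0,0,0,-0.18,100],[45,-108,0,0,0,-0.27,100],[60,-144,0,0,0,-0.36,100],[75,-178,0,0,0,-0.452,100]]'; python3 -m handwheel '[[5,-12,-18,-0.034,-0.04,0,100],[9,-24,-36,-0.067,-0.08,0,100],[13,-36,-54,-0.1,-0.12,0,100],[17,-48,-70,-0.134,-0.161,0,100],[17,-48,-70,-0.134,-0.161,0,100]]'
```

```text
time: 1.35
tool_pos: [0.3832, 0.1299, 0.2311]
tool_rot: [[-0.972, 0.236, -0.002], [0.236, 0.972, 0.0], [0.002, 0.0, -1.0]]
force: [1.4, 0.6, 0.8]
gripper_width: 0.0855
gripper_force: 0.0
time: 1.77
tool_pos: [0.4597, -0.0473, 0.2314]
tool_rot: [[-0.768, 0.641, 0.0], [0.641, 0.768, 0.0], [0.0, 0.0, -1.0]]
force: [0.6, 0.0, -0.3]
gripper_width: 0.0854
gripper_force: 0.0
time: 2.18
tool_pos: [0.4732, -0.0941, 0.1583]
tool_rot: [[-0.754, 0.638, 0.154], [0.624, 0.77, -0.135], [-0.205, -0.006, -0.979]]
force: [-1.2, 0.2, -1.1]
gripper_width: 0.0855
gripper_force: 0.0
```

```bash
python3 - <<'E'
from h import *
s=get_state();R=np.array(s['tool_rot']);p=np.array(s['tool_pos']);print(p,R.round(3))
g=np.array([.495,-.113,.024]);print('to go mm',(g-p)*1000)
a=np.arctan2(R[1,1],R[0,1]);print('y ang',np.degrees(a),'tilt',np.degrees(np.arccos(-R[2,2])))
c=snap('top','t1.png');cv2.imwrite('pics/t1c.png',cv2.resize(c['color'][150:310,270:410],None,fx=3.5,fy=3.5))
E
```

```text
[ 0.47319467 -0.09409341  0.15833812] [[-0.754  0.638  0.154]
 [ 0.624  0.77  -0.135]
 [-0.205 -0.006 -0.979]]
to go mm [  21.8053262   -18.90658919 -134.33811882]
y ang 50.35658424463049 tilt 11.850112016378194
```

View pics/t1c.png

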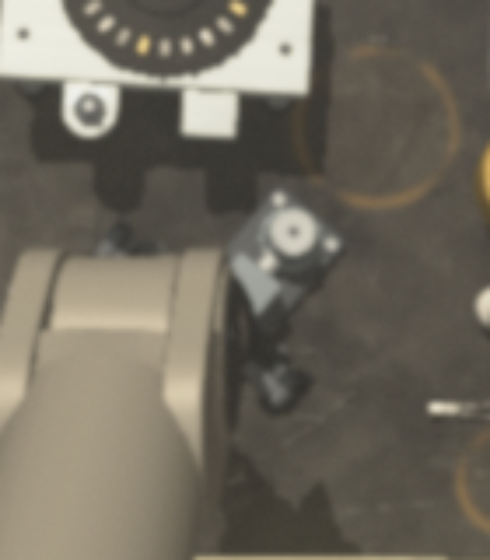

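The two finger tips show either side of the block, at about (115,240) and (280,385) in the crop, with the saddle at (293,230). Descending and gripping.

```bash
python3 -m handwheel '[[5,-4,-30,0,0,0,100],[10,-8,-60,0,0,0,100],[15,-13,-90,0,0,0,100],[19,-16,-115,0,0,0,100],[22,-19,-134,0,0,0,100]]'; python3 -m handwheel '[[0,0,0,0,0,0,80],[0,0,0,0,0,0,60],[0,0,0,0,0,0,45],[0,0,0,0,0,0,30],[0,0,0,0,0,0,20]]';python3 -m handwheel '[[0,0,0,0,0,0,20],[0,0,0,0,0,0,20],[0,0,0,0,0,0,20],[0,0,0,0,0,0,20],[0,0,0,0,0,0,20]]'
```

```text
time: 2.65
tool_pos: [0.4997, -0.1113, 0.0261]
tool_rot: [[-0.755, 0.637, 0.159], [0.623, 0.771, -0.131], [-0.206, -0.0, -0.979]]
force: [0.7, -0.8, -0.4]
gripper_width: 0.0853
gripper_force: 0.0
time: 3.07
tool_pos: [0.4991, -0.1124, 0.0291]
tool_rot: [[-0.753, 0.638, 0.162], [0.624, 0.77, -0.133], [-0.209, 0.001, -0.978]]
force: [-3.8, -0.7, 6.5]
gripper_width: 0.0374
gripper_force: 60.2
time: 3.48
tool_pos: [0.499, -0.1125, 0.0291]
tool_rot: [[-0.753, 0.638, 0.162], [0.624, 0.77, -0.133], [-0.209, 0.001, -0.978]]
force: [-2.2, -1.7, 5.7]
gripper_width: 0.0372
gripper_force: 60.2
```

```bash
python3 -m handwheel '[[0,0,2,0,0,0,20],[0,0,4,0,0,0,20],[0,0,6,0,0,0,20],[0,0,6,0,0,0,20],[0,0,6,0,0,0,20]]';python3 -m handwheel '[[0,30,0,0,0,0,20],[0,60,0,0,0,0,20],[0,90,0,0,0,0,20],[0,115,0,0,0,0,20],[0,125,0,0,0,0,20]]'
python3 - <<'E'
from h import *
c=snap('top','t2.png');s=get_state();print(s['tool_pos'],s['force'])
im=c['color'][170:250,270:390];cv2.imwrite('pics/t2c.png',cv2.resize(im,None,fx=6,fy=6,interpolation=2))
E
```

```text
time: 3.9
tool_pos: [0.4985, -0.1117, 0.0333]
tool_rot: [[-0.754, 0.637, 0.16], [0.623, 0.771, -0.133], [-0.207, -0.001, -0.978]]
force: [0.9, -0.1, -8.2]
gripper_width: 0.037
gripper_force: 61.5
time: 4.32
tool_pos: [0.4989, 0.0178, 0.0329]
tool_rot: [[-0.758, 0.633, 0.16], [0.619, 0.774, -0.13], [-0.207, 0.0, -0.978]]
force: [0.3, 0.4, -8.5]
gripper_width: 0.0371
gripper_force: 62.7
[0.49903616 0.01865264 0.03277466] [ -0.32871269   2.0832281  -10.09802437]
```

View pics/t2c.png

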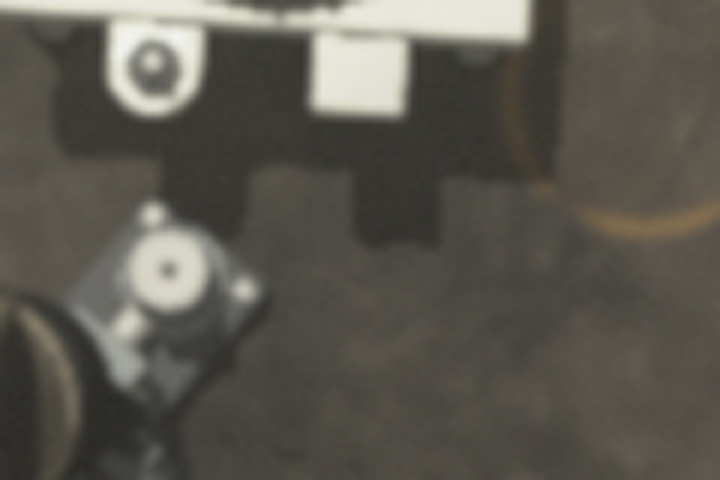

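```bash
python3 - <<'E'
from h import *
c=dict(np.load('/tmp/top.npz'));W=cloud(c);Z=W[...,2]
q=lambda x,y,z:ray(c,270+x/6-.42,170+y/6-.42,z)
print('saddle z',np.nanmedian(W[211:218,295:301],axis=(0,1)))
S=q(169,269,.0545);b=q(154,68,.097);t=q(155.5,117,.086);l=q(105,80,.086);r=q(206,84,.086)
print('S',S,'button',b,'tip->c',t+[.018,-.001,0],'lug mid',(l+r)/2,np.linalg.norm(l-r))
E
```

```text
saddle z [ 0.53835034 -0.01464755  0.05245242]
S [ 0.53723725 -0.01431565  0.0545    ] button [ 0.60947069 -0.00984231  0.097     ] tip->c [ 0.61034604 -0.01102849  0.086     ] lug mid [ 0.60621087 -0.00986021  0.086     ] 0.03934185317700433
```

The saddle is at (169,269) in the crop and the lug's button at (154,68). The jack needs to go about +73 mm in x and +4 mm in y.

```bash
python3 -m handwheel '[[20,1,0,0,0,0,20],[40,2,0,0,0,0,20],[58,3,0,0,0,0,20],[70,4,0,0,0,0,20],[73,4,0,0,0,0,20]]';python3 -m handwheel '[[0,0,0,0,0,0,20],[0,0,0,0,0,0,20],[0,0,-1,0,0,0,20],[0,0,-2,0,0,0,20],[0,0,-3,0,0,0,20]]'
python3 - <<'E'
from h import *
c=snap('scene','s3.png');s=get_state();print(s['tool_pos'],s['force'])
cv2.imwrite('pics/s3c.png',cv2.resize(c['color'][130:290,230:420],None,fx=4,fy=3.7,interpolation=2))
E
```

```text
time: 4.78
tool_pos: [0.5744, 0.0173, 0.0336]
tool_rot: [[-0.754, 0.637, 0.163], [0.623, 0.771, -0.133], [-0.21, 0.001, -0.978]]
force: [0.5, -0.8, -8.4]
gripper_width: 0.0369
gripper_force: 62.6
time: 5.2
tool_pos: [0.5708, 0.0168, 0.0301]
tool_rot: [[-0.754, 0.637, 0.159], [0.623, 0.771, -0.133], [-0.207, -0.001, -0.978]]
force: [-0.5, 0.1, -8.4]
gripper_width: 0.0368
gripper_force: 62.6
[0.57089583 0.01686572 0.02994466] [ 0.43438617 -0.06238161 -9.53637547]
```

View pics/s3c.png

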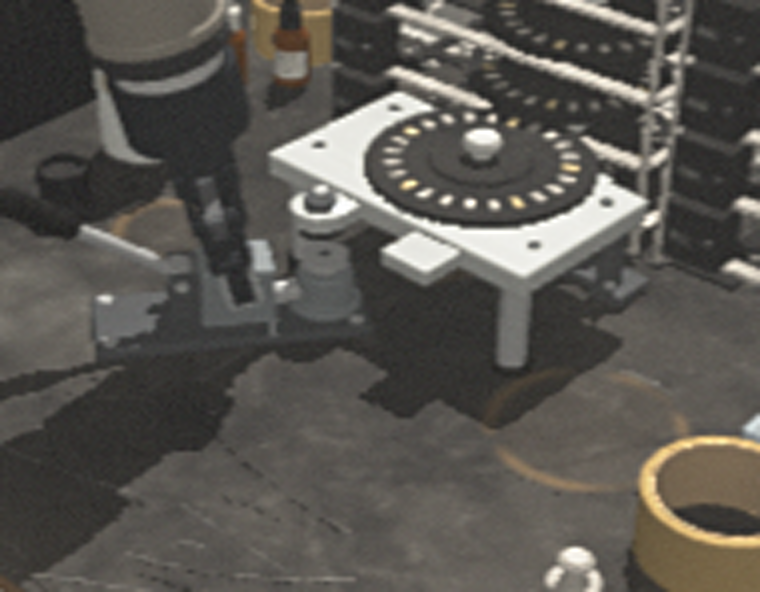

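```bash
python3 - <<'E'
from h import *
c=dict(np.load('/tmp/scene.npz'));W=cloud(c)
q=lambda x,y,z:ray(c,230+x/4-.375,130+y/3.7-.365,z)
print('saddle',q(325,253,.0515),'button',q(320,191,.097),'lug mid',(q(289,209,.086)+q(357,209,.086))/2)
E
```

```text
saddle [ 0.60896812 -0.01515727  0.0515    ] button [ 0.61157299 -0.00922215  0.097     ] lug mid [ 0.60914044 -0.01367527  0.086     ]
```

The jack is 1.5–2.5 mm short in x and 6 mm short in y. I'll correct that, then set it down.

```bash
python3 -m handwheel '[[1,2,0,0,0,0,20],[2,4,0,0,0,0,20],[2,6,0,0,0,0,20],[2,6,0,0,0,0,20],[2,6,0,0,0,0,20]]';python3 -m handwheel '[[0,0,-1,0,0,0,20],[0,0,-1.5,0,0,0,20],[0,0,-2,0,0,0,20],[0,0,-2,0,0,0,20],[0,0,-2,0,0,0,20]]'
python3 - <<'E'
from h import *
c=snap('scene','s4.png');t=snap('top','t4.png');s=get_state();print(s['tool_pos'],s['force'])
a=cv2.resize(c['color'][160:230,280:360],None,fx=5,fy=5,interpolation=2);b=cv2.resize(t['color'][160:230,260:340],None,fx=5,fy=5,interpolation=2)
cv2.imwrite('pics/s4c.png',np.hstack([a,b]))
E
```

```text
time: 5.67
tool_pos: [0.5737, 0.0232, 0.0303]
tool_rot: [[-0.754, 0.637, 0.16], [0.623, 0.771, -0.133], [-0.208, -0.001, -0.978]]
force: [-0.1, 0.5, -9.7]
gripper_width: 0.037
gripper_force: 62.6
time: 6.08
tool_pos: [0.5737, 0.0229, 0.0291]
tool_rot: [[-0.754, 0.637, 0.16], [0.623, 0.771, -0.132], [-0.208, -0.0, -0.978]]
force: [-5.2, 1.5, 4.0]
gripper_width: 0.0367
gripper_force: 64.5
[0.57370281 0.02287313 0.02913121] [-5.86697604  1.77863179  4.28654065]
```

View pics/s4c.png

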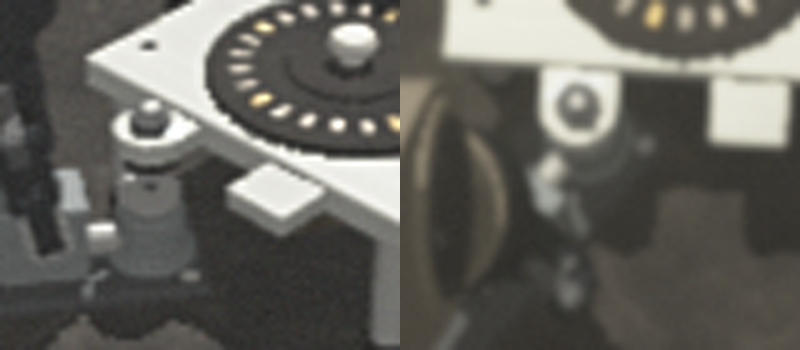

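Landed: the saddle sits squarely under the pad in both views (left crop saddle hole (149,187) under button (149,117)). Releasing and withdrawing along the tool axis.

```bash
python3 -m handwheel '[[0,0,0,0,0,0,50],[0,0,0,0,0,0,60],[0,0,0,0,0,0,72],[0,0,0,0,0,0,72],[0,0,0,0,0,0,72]]';python3 -m handwheel '[[-3,2,15,0,0,0,72],[-8,6,45,0,0,0,72],[-13,11,80,0,0,0,72],[-19,16,115,0,0,0,72],[-22,18,135,0,0,0,72]]';python3 -m handwheel '[[-18,15,0,0.034,0.04,0,20],[-37,30,0,0.067,0.08,0,0],[-55,45,0,0.1,0.12,0,0],[-73,60,0,0.134,0.161,0,0],[-73,60,0,0.134,0.161,0,0]]'
python3 - <<'E'
from h import *
c=snap('scene','s5.png');s=get_state();print(s['tool_pos'],s['force'])
cv2.imwrite('pics/s5c.png',cv2.resize(c['color'][150:280,220:380],None,fx=5,fy=4.5,interpolation=2)[:590])
t=snap('top');W=cloud(t);Z=W[...,2]
v,u=np.mgrid[:400,:640];m=(Z>.055)&(Z<.13)&(W[...,0]<.55)&(W[...,0]>.40)&(abs(W[...,1]-.08)<.06)
print(m.sum(),W[m].mean(0) if m.sum() else '')
E
```

```text
time: 6.6
tool_pos: [0.5742, 0.0228, 0.0286]
tool_rot: [[-0.754, 0.637, 0.161], [0.623, 0.771, -0.133], [-0.209, -0.0, -0.978]]
force: [0.6, -0.2, 0.6]
gripper_width: 0.061
gripper_force: 0.0
time: 7.02
tool_pos: [0.5525, 0.0413, 0.1663]
tool_rot: [[-0.753, 0.637, 0.163], [0.624, 0.771, -0.132], [-0.209, 0.002, -0.978]]
force: [1.0, -0.3, -1.2]
gripper_width: 0.0612
gripper_force: 0.0
time: 7.43
tool_pos: [0.4769, 0.1025, 0.1633]
tool_rot: [[-0.772, 0.636, -0.003], [0.636, 0.772, 0.003], [0.004, 0.0, -1.0]]
force: [0.6, -0.3, -0.0]
gripper_width: 0.0006
gripper_force: 0.0
[0.47845023 0.10122713 0.16340392] [ 0.10397806 -0.31906436  0.49146556]
149 [0.51034336 0.07103167 0.07862908]
```

View pics/s5c.png

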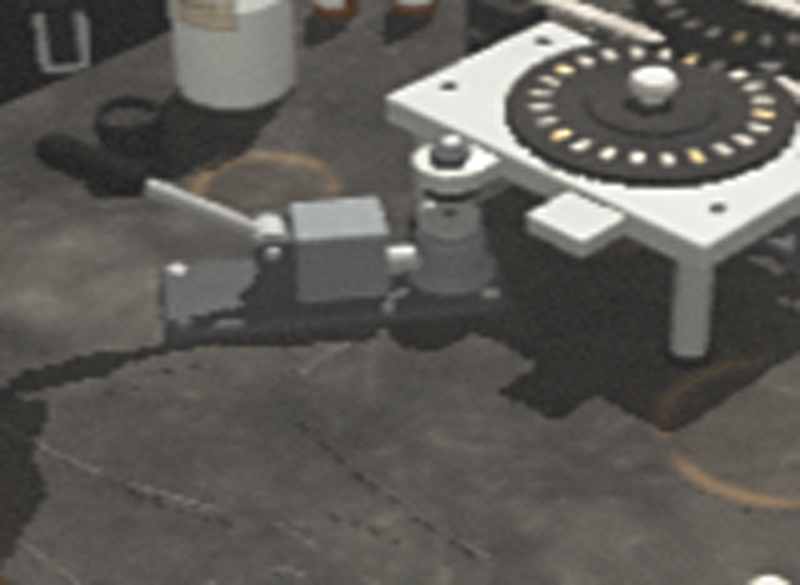

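```bash
python3 - <<'E'
from h import *
c=dict(np.load('/tmp/scene.npz'));K=c['camera_matrix'];R=c['attitude'];e=c['eye']
for P in([.478,.101,.163],[.48,.1,.1],[.6115,-.0095,.05]):
    p=K@(R.T@(np.array(P)-e));print((p/p[2])[:2], p[2])
q=lambda x,y,z:ray(c,220+x/5-.4,150+y/4.5-.39,z)
print('grip',q(88,167,.1),'grip end',q(45,150,.114),'near end',q(140,180,.089))
print('saddle',q(450,211,.05),'pos button',q(450,147,.097))
print(c['z_map'][140:200:6,240])
cv2.imwrite('pics/s6.png',c['color'] if 1 else 0)
E
```

```text
[234.555146   163.96366708] 1.0533734856659627
[238.18553109 186.75022452] 1.0904824462566525
[309.83189128 197.21598634] 1.1453879782298815
grip [0.47856913 0.10185673 0.1       ] grip end [0.46296037 0.1121332  0.114     ] near end [0.4967508  0.08701443 0.089     ]
saddle [ 0.61347528 -0.0070037   0.05      ] pos button [ 0.60811819 -0.01216871  0.097     ]
[1.3032354 1.3131348 1.3241444 1.3339436 1.3703158 1.3412042 1.2374042
 1.2534208 1.0840441 1.2401968]
```

View pics/s6.png

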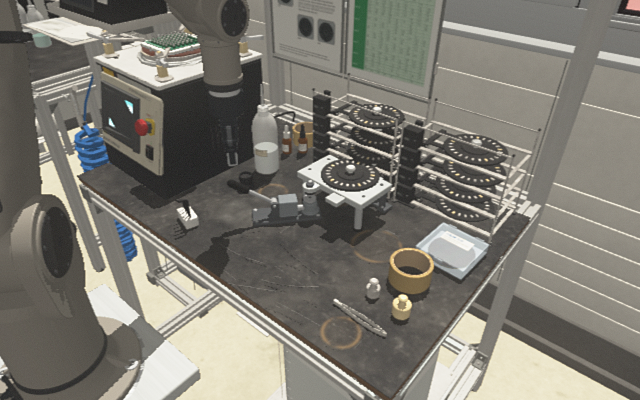

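```bash
python3 - <<'E'
from h import *
def circ(c,im,o,f,ctr,r,col):
    a=np.linspace(0,2*np.pi,60);P=np.array(ctr)+r*np.c_[np.cos(a),np.sin(a),0*a]
    p=(P-c['eye'])@c['attitude']@c['camera_matrix'].T;p=p[:,:2]/p[:,2:]
    p=((p-o+.5)*f-.5)
    cv2.polylines(im,[np.round(p*8).astype(np.int32)],True,col,1,cv2.LINE_AA,3)
out=[]
for n,o,f in(('scene',(292,165),10),('top',(278,165),10)):
    c=dict(np.load(f'/tmp/{n}.npz'));im=cv2.resize(c['color'][o[1]:o[1]+50,o[0]:o[0]+38],None,fx=f,fy=f,interpolation=2)
    L=(.6105,-.010);S=(.612,-.0085)
    circ(c,im,o,f,(*L,.086),.018,(0,0,255));circ(c,im,o,f,(*S,.050),.015,(0,255,0));circ(c,im,o,f,(*L,.066),.014,(255,0,0))
    out.append(im)
cv2.imwrite('pics/ov.png',np.hstack(out))
E
```

```text
(no output)
```

View pics/ov.png

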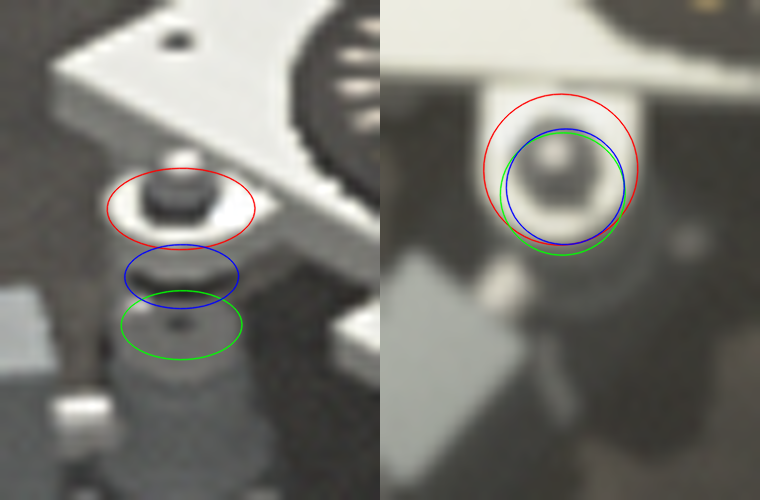

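Overlays fit: the saddle (green) is within about 2 mm of the pad axis (blue) in both views. Pressing the handle along its arc.

```bash
python3 -m handwheel '[[0,0,-20,0,0,0,0],[0,0,-38,0,0,0,0],[0,0,-50,0,0,0,0],[-2,2,-56,0,0,0,0],[-4,4,-62,0,0,0,0]]'; python3 -m handwheel '[[-2,1,-6,0,0,0,0],[-5,4,-17,0,0,0,0],[-7,5,-27,0,0,0,0],[-8,6,-35,0,0,0,0],[-9,7,-41,0,0,0,0]]'; python3 -m handwheel '[[0,0,-2,0,0,0,0],[0,0,-4,0,0,0,0],[0,0,-6,0,0,0,0],[0,0,-7,0,0,0,0],[0,0,-7,0,0,0,0]]'
cat > chk.py <<'E'
from h import *
t=snap('top');W=cloud(t);Z=W[...,2];X=W[...,0];Y=W[...,1]
def med(x,y,r=.004,zl=.07):
    m=(abs(X-x)<r)&(abs(Y-y)<r)&(Z>zl)&(Z<.16);return (round(float(np.median(Z[m])),4),int(m.sum()))
print('front plate',med(.632,-.05,.003),med(.632,-.13,.003),'back',med(.745,-.14),'sq lug',med(.607,-.09,.006),'round lug/button',med(.605,-.01,.005))
print(get_state()['force'],get_state()['tool_pos'],get_state()['time'])
E
python3 chk.py
```

```text
time: 7.95
tool_pos: [0.4751, 0.104, 0.1009]
tool_rot: [[-0.77, 0.638, 0.001], [0.638, 0.77, -0.001], [-0.001, -0.001, -1.0]]
force: [0.1, -0.3, 1.5]
gripper_width: -0.0001
gripper_force: 0.7
time: 8.37
tool_pos: [0.4658, 0.1127, 0.0606]
tool_rot: [[-0.771, 0.637, 0.001], [0.637, 0.771, 0.001], [0.0, 0.001, -1.0]]
force: [-3.0, -0.3, 12.2]
gripper_width: 0.0001
gripper_force: 5.8
time: 8.78
tool_pos: [0.4653, 0.1131, 0.0539]
tool_rot: [[-0.771, 0.636, -0.001], [0.636, 0.771, 0.002], [0.002, 0.001, -1.0]]
force: [-5.2, 2.4, 11.8]
gripper_width: 0.0004
gripper_force: 5.8
front plate (0.1049, 6) (0.1037, 7) back (0.0899, 5) sq lug (0.1031, 27) round lug/button (0.1067, 24)
[-5.44802358  3.23728273 11.87389152] [0.46523766 0.11305395 0.05398092] 8.8333
```

```bash
python3 -m handwheel '[[0,0,-1,0,0,0,0],[0,0,-2,0,0,0,0],[0,0,-3,0,0,0,0],[0,0,-4,0,0,0,0],[0,0,-4,0,0,0,0]]'; python3 chk.py
```

```text
time: 9.25
tool_pos: [0.4653, 0.1133, 0.0513]
tool_rot: [[-0.771, 0.637, -0.001], [0.637, 0.771, 0.003], [0.003, 0.002, -1.0]]
force: [-11.8, 1.4, 35.9]
gripper_width: 0.0005
gripper_force: 18.0
front plate (0.1027, 7) (0.1057, 8) back (0.0899, 5) sq lug (0.1042, 22) round lug/button (0.1091, 24)
[-11.15981378   1.2917678   34.21716719] [0.46527479 0.11327095 0.05142781] 9.3
```

```bash
python3 -m handwheel '[[0,0,5,0,0,0,0],[1,-1,12,0,0,0,0],[2,-2,20,0,0,0,0],[4,-3,29,0,0,0,0],[7,-5,38,0,0,0,0]]'; python3 -m handwheel '[[3,-2,8,0,0,0,0],[6,-5,18,0,0,0,0],[6,-6,32,0,0,0,0],[6,-6,60,0,0,0,0],[6,-6,70,0,0,0,0]]';python3 -m handwheel '[[0,0,0,0,0,0,0],[0,0,0,0,0,0,0],[0,0,0,0,0,0,0],[0,0,0,0,0,0,0],[0,0,0,0,0,0,0]]'; cat >> chk.py <<'E'
c=snap('scene');V=cloud(c)
K=c['camera_matrix'];R=np.array(c['attitude']);e=np.array(c['eye'])
def pz(P):
    p=np.array(K)@(R.T@(np.array(P)-e));return p[:2]/p[2]
# grip height: dark points near the handle plane
px=np.array([.768,-.640]);py=np.array([.640,.768]);d=V[...,:2]-np.array([.5424,.0481]);a=d@px;b=d@py
for k in range(70,125,10):
    m=(abs(b)<.02)&(a<-(k-5)/1000)&(a>-(k+5)/1000)&(V[...,2]>.03)&(V[...,2]<.125)
    print(-k,m.sum(),np.round(V[m][:,2].max(),3) if m.sum() else '',end=' | ')
# lug/saddle/block positions
m=(abs(V[...,0]-.569)<.03)&(abs(V[...,1]-.026)<.03)&(abs(V[...,2]-.054)<.003);print('blk',m.sum(),V[m].mean(0).round(4))
E
python3 chk.py
```

```text
time: 9.72
tool_pos: [0.4727, 0.1074, 0.0884]
tool_rot: [[-0.771, 0.637, 0.0], [0.637, 0.771, 0.001], [0.0, 0.001, -1.0]]
force: [0.5, 0.3, 0.9]
gripper_width: -0.0001
gripper_force: 0.5
time: 10.13
tool_pos: [0.4802, 0.1005, 0.16]
tool_rot: [[-0.77, 0.638, 0.003], [0.638, 0.77, 0.001], [-0.002, 0.003, -1.0]]
force: [2.4, 0.8, -0.4]
gripper_width: -0.0
gripper_force: 0.0
time: 10.55
tool_pos: [0.478, 0.1006, 0.1564]
tool_rot: [[-0.771, 0.637, -0.002], [0.637, 0.771, -0.001], [0.001, -0.002, -1.0]]
force: [-0.2, -0.5, 0.4]
gripper_width: -0.0002
gripper_force: 0.0
front plate (0.0901, 8) (0.0911, 8) back (0.0878, 3) sq lug (0.0863, 25) round lug/button (0.0912, 21)
[-0.0625534  -0.34630071 -0.41132406] [0.47814121 0.10067857 0.15650907] 10.6
-70 40 0.109 | -80 40 0.116 | -90 41 0.122 | -100 30 0.122 | -110 2 0.118 | -120 0  | blk 200 [0.5633 0.0259 0.0542]
```

```bash
python3 - <<'E'
from h import *
a=cv2.imread('pics/s5.png');c=snap('scene','s7.png')['color']
g=lambda i:cv2.cvtColor(i,6).astype(np.float32)
for n,(x,y,w,h) in dict(block=(275,188,46,36),handle=(245,185,30,22),lug=(300,172,22,20),table=(330,240,60,40)).items():
    T=g(a)[y:y+h,x:x+w];r=cv2.matchTemplate(g(c)[y-6:y+h+6,x-6:x+w+6],T,5);_,v,_,p=cv2.minMaxLoc(r)
    ph=cv2.phaseCorrelate(T,g(c)[y:y+h,x:x+w]);print(n,round(v,3),p[0]-6,p[1]-6,np.round(ph[0],2))
E
```

```text
block 0.998 0 0 [-0.03  0.02]
handle 0.998 0 0 [-0.04  0.  ]
lug 0.995 0 0 [-0.03 -0.06]
table 0.989 0 0 [-0.04  0.02]
```

The jack hasn't moved, the handle is fully up and the bed is down. Second stroke, then hold.

```bash
python3 -m handwheel '[[0,0,-18,0,0,0,0],[0,0,-34,0,0,0,0],[0,0,-45,0,0,0,0],[-2,2,-50,0,0,0,0],[-4,4,-56,0,0,0,0]]'; python3 -m handwheel '[[-2,1,-6,0,0,0,0],[-5,4,-17,0,0,0,0],[-7,5,-27,0,0,0,0],[-8,6,-35,0,0,0,0],[-9,7,-41,0,0,0,0]]'; python3 -m handwheel '[[0,0,-3,0,0,0,0],[0,0,-6,0,0,0,0],[0,0,-8,0,0,0,0],[0,0,-10,0,0,0,0],[0,0,-10,0,0,0,0]]';python3 -m handwheel '[[0,0,0,0,0,0,0],[0,0,0,0,0,0,0],[0,0,0,0,0,0,0],[0,0,0,0,0,0,0],[0,0,0,0,0,0,0]]';python3 chk.py
```

```text
time: 11.12
tool_pos: [0.4746, 0.1046, 0.1009]
tool_rot: [[-0.77, 0.638, -0.0], [0.638, 0.77, -0.001], [-0.0, -0.001, -1.0]]
force: [-1.5, -0.3, 2.2]
gripper_width: -0.0001
gripper_force: 0.7
time: 11.53
tool_pos: [0.4655, 0.1129, 0.0605]
tool_rot: [[-0.771, 0.637, -0.0], [0.637, 0.771, 0.002], [0.001, 0.001, -1.0]]
force: [-3.3, 0.1, 11.6]
gripper_width: -0.0001
gripper_force: 5.8
time: 11.95
tool_pos: [0.4649, 0.1135, 0.0518]
tool_rot: [[-0.771, 0.637, -0.002], [0.637, 0.771, 0.003], [0.004, 0.001, -1.0]]
force: [-10.7, 2.3, 32.3]
gripper_width: -0.0
gripper_force: 15.8
time: 12.37
tool_pos: [0.4649, 0.1135, 0.052]
tool_rot: [[-0.771, 0.637, -0.002], [0.637, 0.771, 0.004], [0.004, 0.002, -1.0]]
force: [-8.8, 1.8, 30.1]
gripper_width: -0.0002
gripper_force: 14.6
front plate (0.1037, 6) (0.1046, 7) back (0.0904, 5) sq lug (0.1033, 24) round lug/button (0.1076, 24)
[-9.61949282  2.38474219 28.86190643] [0.46490526 0.1135199  0.05202962] 12.4167
-70 22 0.052 | -80 33 0.056 | -90 56 0.123 | -100 71 0.122 | -110 64 0.125 | -120 30 0.125 | blk 194 [0.5634 0.0263 0.0544]
```

Handle at its stop, bed raised, jack unmoved, force steady. Handing in.

```bash
python3 -c "from rig import sign_off;print(sign_off())"
```

```text
the job is handed in; nothing more can be done
None
```

The job is handed in: the jack stands about 2 mm off centre under the marked lift point, the handle was pumped down, up and down again, and the arm is still holding it down at its stop with the bed raised, at 12.4 s.

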